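Stack the shielded cases and set the jig's clamp screw

ROBOT

A 6-joint arm with a two-finger parallel gripper is mounted at the origin on the work surface. World frame = base frame: x ahead of the robot, y to its left, z up, the work surface at z = 0. Lengths are in mm, angles in rad, forces in N, time in s.
With the tool pointing down it reaches from about 400 to 925 mm from the base axis. Payload 12.5 kg.
Tool frame: the origin (TCP) lies midway between the tips of the shut fingers; the grasp point (between the pads) lies 19 mm behind it (env.pinch_z is the z of the grasp point in the tool frame, in mm); z points along the fingers, y is the line along which they close (so a half turn about z gives the same grasp; the last joint's range is limited). The gripper opens to 95 mm and grips with 3 to 60 N. Pads are 20 mm wide; open, the fingers measure 119 mm over their backs; the gripper's body (75 mm by 180 mm) begins 59 mm behind the grasp point.
Start: joints at [-1.248, 0.491, 1.559, -0, 1.092, -0.106], TCP at [259.886, -568.424, 214.661] pointing down, gripper open.
Joint ranges: [-3.1, 3.1], [-0.84, 2.19], [0.05, 2.79], [-1.13, 4.28], [0.06, 2.93], [-2.69, 2.69]. Speed limits (rad/s): [2.22, 2.22, 2.79, 3.14, 3.14, 3.14].

INTERFACE

Orientations are given as [roll, pitch, yaw] about the fixed x, y, z axes, in that order (R = Rz(yaw) Ry(pitch) Rx(roll)).
In Python, from cell import env, eyes gives the robot as it stands.
- The arm moves only by the shell command python3 -m inch 'ROWS'. ROWS is JSON, a list of rows, each a list of 3 entries, a list of its own where there are three numbers: the shift along the tool's x, y, z in units of 60 mm (1.0 is 60 mm), then the turn about the tool's z in units of 5 degrees (1.0 is 5 degrees), then the closure, from -1 (fully open) to 1 (shut). In form: [[[tx, ty, tz], turn, claw], ...]. A call has exactly 10 rows; each row shifts and turns the commanded pose from where the row before left it, along the tool's axes as they then stand; what a row does not reach is not made up. A row lasts 1/8 s, in which the tool goes at most 62.5 mm and 10.7 degrees, less where a joint would pass 70% of its speed; a pose out of reach is approached as far as the arm can. A call is refused whole if a number of a shift passes 1 or a number of a turn 1, either way. A call with a gripper value outside its range is refused whole. The fingers move at their own pace and stop on an object; the grip force is fixed at half the most. Time passes only in rows, so rows that do not move let the fingers close, or fill a call up. It gives the time, the measured TCP pose, the force, the opening and the grip force at its end, in the units of the state.
- env.state(): the state, without advancing time (a new reading comes with each control period).
- eyes.read_camera(name): name is "side" or "top" or "wrist"; returns a dict with "pixels" (384x512x3 uint8, red, green, blue), "fx", "fy", "cx", "cy" (pixels), "distortion" ([k1, k2, p1, p2, k3] as OpenCV has them; the pictures are not rectified), "extrinsics" (4x4, takes a point from world to camera coordinates). Camera axes: x right, y down, z forward; pixel columns grow to the right and rows downward; lengths in mm; the calibration is good to about 2 mm. A picture is of the moment at which its call begins. There is no depth.
- env.job_done(): hands the job in; it is judged then, once.
Trained networks look in a picture, given as the dict that the camera call returned (one of the last four; its "shot" number tells which), for a name from the list of things; names that differ only in an ending like _2 or _b are one class to them, and where a whole thing is asked for, a point or a joint stands for the part that bears it (a point fixed in the world has none). Each returns a list of dicts, best first, with "score" (0 to 1); they miss things now and then, are a little off and sometimes report something else, mostly with a low value. They report only what shows in the picture. A call takes as long as a camera call. They do not tell look-alikes from the thing itself.
- eyes.boxes_of(name, picture): "centre" ([row, column] in pixels, amid what is visible of it).
- eyes.cut_out(name, picture): "mask" (384x512 bool, what is visible of it) and "centre" ([row, column] in pixels, amid what is visible of it).
- eyes.spot_point(name, picture): "centre" ([row, column] in pixels: a listed point, or the origin of a listed thing).
The state is a dict: "t": time; "joints": joint angles; "qvel": joint speeds; "tau": joint torques, N m; "eef_pos": TCP position; "tcp_rot": TCP orientation; "ft_force": force on the tool from outside, world axes, zero at the start; "moment": the same for the moment, N m; "opening": opening from 0.0 (shut) to 1.0 (fully open); "grip_force": force on a finger pad.
Only numpy, scipy, OpenCV 4.12 (cv2) and the standard library are available. Lean on these libraries where they do the work, as an engineer would, in place of code of your own. Each camera call takes 0.05 s, during which the arm holds its last target. There are 200 camera calls.

TASK

Stack the two loose aluminium cases squarely, edges flush, on the case in the clamping jig: first the thick one, let it go, then the thin one on top. Then grip the jig's thumbscrew by its wing and turn it in (clockwise) until it seats, back it off a quarter turn, and finish still holding the wing, keeping it there. Leave the other things on the bench where they are.

Things in the scene. Friction and masses are not known exactly. Their poses are not given: they have to be found in the camera images.
- base_case: closed die-cast aluminium case 50 x 80 x 36 mm (its x, y, z) that already stands in the clamping jig, between the fence and the jaw; origin at the centre of its underside, z up. The jig is a dark steel plate 110 x 250 x 12 mm, fixed to the bench; fence and jaw touch only the case's two 50 mm wide ends and reach 24 mm up them, so nothing stands beside its long sides or above its top
- thick_case: loose closed aluminium case of the same footprint, 50 x 80 mm and 36 mm tall, flat on the bench to the left of the jig; origin at the centre of its underside, y along the long side; about 0.22 kg; stable, flat top and bottom; looks the same turned half round
- thin_case: loose closed aluminium case 50 x 80 mm and only 24 mm tall, flat on the bench to the left of the jig; origin at the centre of its underside, y along the long side; about 0.15 kg. Thick and thin case may lie in either place
- screw_grip (a point): grip point of the jig's upright thumbscrew, which stands in the jig 120 mm from the base case's centre: a black wing 46 mm long (along this point's x), 12 mm thick (its y), 34 mm tall, upright; the point lies on the screw axis 11 mm below the wing's top; below the wing, from 23 mm under the point, is a round hub 26 mm across. Turns with the screw; point 84 mm above the bench
- screw (a joint): angle of the thumbscrew, rad: grows as it is turned in (clockwise seen from above), 3.6 = seated against its hard stop, where the jaw just nips the base case; starts 0.5 to 1.5 short of that. Thread friction of about 0.06 N m keeps it where it is left; the screw does not rise or sink noticeably as it turns
- solder_near: solder spool (red flanges, 54 mm across, 36 mm tall) in front of the jig, nearer the robot; a bystander
- solder_far: same solder spool, on the far side of the bench; a bystander
- metal_block: dark steel block 40 x 40 x 30 mm, on the far side of the jig; a bystander
- flux_bottle: small white bottle 40 mm across, 90 mm tall, left of the cases; a bystander
- driver: screwdriver lying flat, far left; a bystander
- wrist_ring: black rubber ring 68 mm across, 14 mm tall, near right; a bystander
- parts_dish: white dish 70 mm across, 25 mm tall, far right; a bystander
There are look-alikes about, which are no part of the job. What is shaped like the thick_case but yellow is not meant. Leave any orange look-alike of the thin_case alone.

How it is judged (in metres and radians):
On the way, in this order (a step that is already met when the one before it is completed fails the run):
1. the thick case lies squarely on the case in the jig, let go (z of thick_case in the frame of base_case between 0.032 and 0.04 m and horizontal distance between thick_case and base_case below 0.006 m and angle between the x axis of thick_case and the x axis of base_case, either way round below 0.14 rad and angle between thick_case's own z axis and vertical below 0.05 rad and contact force between the fingers and thick_case below 0.1 N and linear speed of thick_case below 0.02 m/s), for 0.2 s.
2. the thin case lies squarely on the thick one, let go (all of step 1 and z of thin_case in the frame of thick_case between 0.032 and 0.04 m and horizontal distance between thin_case and thick_case below 0.006 m and angle between the x axis of thin_case and the x axis of thick_case, either way round below 0.14 rad and angle between thin_case's own z axis and vertical below 0.05 rad and contact force between the fingers and thin_case below 0.1 N and linear speed of thin_case below 0.02 m/s), for 0.2 s.
3. the thumbscrew is turned in until it seats, by the fingers (value of joint screw above 3.5 rad and contact force between the fingers and screw above 1 N), for 0.1 s.
At the end, for the whole second after the job is handed in: Thick case on base case and thin on thick, each within 6 mm and 8 degrees of the one beneath, level, at rest, untouched by the fingers; thumbscrew a quarter turn (1.57 rad, plus or minus 0.3) back from its seat, not turning, its wing gripped with more than 2 N (all of step 2 and value of joint screw between 1.73 and 2.33 rad and velocity of joint screw between -0.05 and 0.05 rad/s and contact force between the fingers and screw above 2 N); the arm keeps its last pose, push and grip.
It fails at once if a bystander is pushed out of its place (more than 30 mm) (distance of any of solder_near, solder_far, metal_block, flux_bottle, driver, wrist_ring, parts_dish from where it was at the start of the episode above 0.03 m).
It also fails if it takes over 72 s, if anything falls off the work surface, if the arm or the gripper's body presses on something with over 40 N, if the wrist force passes 120 N, or if a joint passes its speed limit or range.

## Working session

There is one attempt and no reset: what is moved stays moved. The work goes in short steps, Python scripts to look and compute and a shell command to move; the robot and the scene stay as the last step left them, time stands still between calls to the robot, and variables do not carry over. Pictures are saved under pics/ and viewed, at most 10 in all, crops included, and the job is handed in when it is done.

```bash
ls; mkdir -p pics; cat > h.py <<'E'
import numpy as np, cv2
from cell import env, eyes
def K(p): return np.array([[p['fx'],0,p['cx']],[0,p['fy'],p['cy']],[0,0,1.]])
def save(p,n,box=None,s=1):
    im=p['pixels'][:,:,::-1]
    if box: im=im[box[0]:box[1],box[2]:box[3]]
    cv2.imwrite('pics/'+n,cv2.resize(im,None,fx=s,fy=s,interpolation=cv2.INTER_CUBIC))
def ray(p,px):  # px list of (row,col)
    px=np.array(px,float).reshape(-1,2)[:,::-1].copy()
    u=cv2.undistortPoints(px.reshape(-1,1,2),K(p),np.array(p['distortion'],float)).reshape(-1,2)
    E=np.array(p['extrinsics']);R,t=E[:3,:3],E[:3,3]
    return -R.T@t, np.c_[u,np.ones(len(u))]@R
def atz(p,px,z):
    c,d=ray(p,px); return c+d*((z-c[2])/d[:,2])[:,None]
def proj(p,X):
    E=np.array(p['extrinsics']);r,_=cv2.Rodrigues(E[:3,:3])
    return cv2.projectPoints(np.array(X,float).reshape(-1,3),r,E[:3,3],K(p),np.array(p['distortion'],float))[0].reshape(-1,2)[:,::-1]
def rectfit(p,mask,z):
    c,_=cv2.findContours(mask.astype(np.uint8),cv2.RETR_EXTERNAL,cv2.CHAIN_APPROX_NONE)
    c=max(c,key=cv2.contourArea).reshape(-1,2)[:,::-1]
    return cv2.minAreaRect(atz(p,c,z)[:,:2].astype(np.float32))
E
cat > s1.py <<'E'
from h import *
np.set_printoptions(precision=1,suppress=True)
s=env.state(); print(s['eef_pos'],s['tcp_rot'],s['opening'],env.pinch_z)
p=eyes.read_camera('top'); save(p,'top1.png',s=1.5)
c,_=ray(p,[(0,0)]);print('cam',c)
for n,z in [('base_case',48),('thick_case',36),('thin_case',24),('screw_grip',84)]:
    for r in eyes.cut_out(n,p)[:4]:
        print(n,round(r['score'],2),r['centre'],rectfit(p,r['mask'],z))
    for r in eyes.spot_point(n,p)[:4]:
        print('  spot',round(r['score'],2),r['centre'],atz(p,[r['centre']],84 if n=='screw_grip' else 12 if n=='base_case' else 0))
q=eyes.read_camera('side'); save(q,'side1.png',s=1.5)
E
python3 s1.py
```

```text
pics
[ 259.8 -568.2  214.1] [-3.1 -0.   0.4] 0.9969883243289865 -18.8
cam [ 435.6   49.  1309.2]
base_case 0.76 [184.6, 281.2] ((537.3670043945312, -65.98300170898438), (80.0662612915039, 54.08073425292969), 79.33002471923828)
  spot 0.63 [186.2, 282.5] [[535.7 -64.9  12. ]]
thick_case 0.7 [263.5, 210.9] ((284.0978088378906, 193.18719482421875), (83.62739562988281, 55.789310455322266), 2.6189169883728027)
thick_case 0.28 [126.6, 229.0] ((742.4681396484375, 116.10555267333984), (48.359840393066406, 56.27103042602539), 89.01475524902344)
  spot 0.78 [262.3, 208.8] [[277.6 196.1   0. ]]
  spot 0.69 [216.1, 213.9] [[437.1 175.8   0. ]]
thin_case 0.76 [161.2, 215.3] ((626.2805786132812, 169.12838745117188), (53.629554748535156, 80.63630676269531), 22.07892417907715)
thin_case 0.57 [171.9, 175.0] ((596.859375, 303.35296630859375), (84.75689697265625, 52.513648986816406), 52.40800476074219)
  spot 0.93 [162.6, 215.7] [[624.7 166.8   0. ]]
  spot 0.72 [174.1, 176.5] [[587.  305.4   0. ]]
  spot 0.2 [126.8, 229.5] [[751.7 116.2   0. ]]
screw_grip 0.48 [192.5, 320.6] ((515.1201782226562, -181.63705444335938), (19.80597686767578, 39.54721450805664), 88.12731170654297)
  spot 0.7 [166.0, 214.5] [[601.4 163.3  84. ]]
  spot 0.59 [192.0, 322.7] [[ 508.3 -190.3   84. ]]
```

View pics/top1.png

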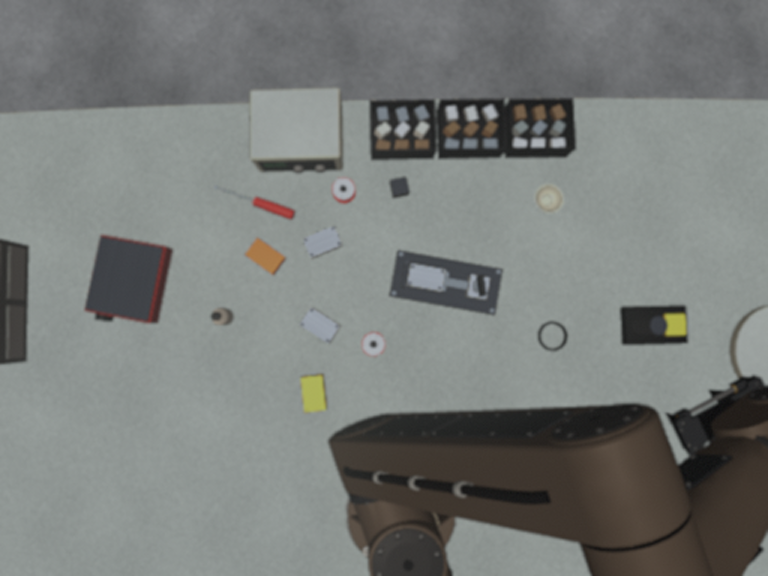

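View pics/side1.png

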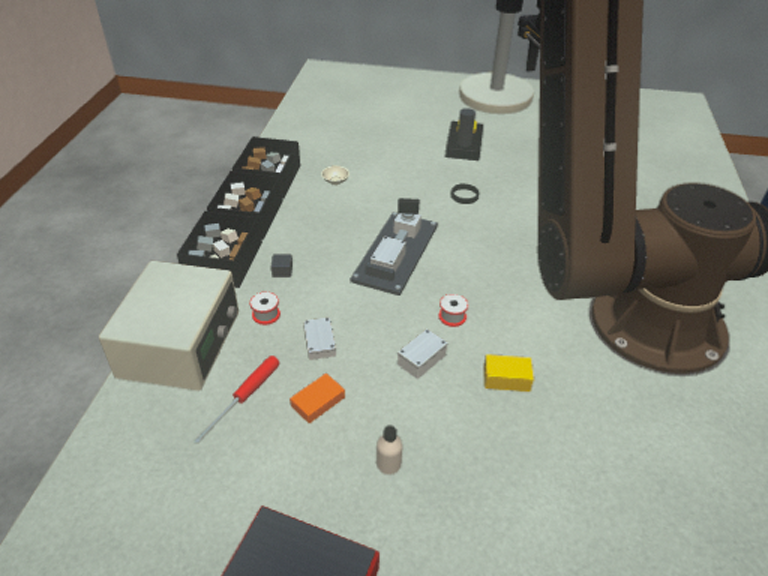

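The top view shows grey cases at about (row 161, col 215) and (row 216, col 213), with the orange look-alike at (171, 176) and the yellow one at (262, 209). The jig is at (187, 297), base case at (185, 283), wing at (191, 321). In the side view the grey case on the right, about (235, 281), looks taller. The one at (225, 213) looks thinner.

Next I move the wrist camera over the jig.

```bash
cat > plan.py <<'E'
import sys
from h import *
# plan.py x y z yawdeg|none : total shift (units) in present tool axes, and the turn (units)
from scipy.spatial.transform import Rotation as Ro
s=env.state(); R=Ro.from_euler('xyz',s['tcp_rot']).as_matrix()
x,y,z=map(float,sys.argv[1:4])
d=R.T@(np.array([x,y,z])-s['eef_pos'])/60
yaw=np.degrees(s['tcp_rot'][2])
print('t',round(s['t'],2),'pos',np.round(s['eef_pos'],1),'rot deg',np.round(np.degrees(s['tcp_rot']),2),'q',np.round(s['joints'],2))
print('shift total',np.round(d,3))
if len(sys.argv)>4:
    w=(float(sys.argv[4])-yaw+90)%180-90
    print('turn total units',round(-w/5,3),'-> yaw',round(yaw+w,2))
    a=np.radians(yaw+w); R2=np.array([[np.cos(a),np.sin(a),0],[np.sin(a),-np.cos(a),0],[0,0,-1]])
    print('shift if turned first',np.round(R2.T@(np.array([x,y,z])-s['eef_pos'])/60,3))
E
python3 plan.py 530 -110 330 79.33
```

```text
t 0.5 pos [ 259.9 -568.4  214.7] rot deg [180.     0.    24.57] q [-1.25  0.49  1.56 -0.    1.09 -0.11]
shift total [ 7.271 -5.076 -1.923]
turn total units -10.952 -> yaw 79.33
shift if turned first [ 8.342  3.009 -1.922]
```

```bash
python3 -m inch '[[[0.73,-0.51,-0.19],0,-1],[[0.73,-0.51,-0.19],0,-1],[[0.73,-0.51,-0.19],0,-1],[[0.73,-0.51,-0.19],0,-1],[[0.73,-0.51,-0.19],0,-1],[[0.73,-0.51,-0.19],0,-1],[[0.73,-0.51,-0.19],0,-1],[[0.73,-0.51,-0.19],0,-1],[[0.73,-0.51,-0.19],0,-1],[[0.73,-0.51,-0.19],0,-1]]'
python3 plan.py 530 -110 330 79.33
```

```text
t: 1.75
eef_pos: [531.7, -106.3, 329.2]
tcp_rot: [3.141, -0.0, 0.429]
ft_force: [0.1, -1.5, -0.0]
opening: 0.999
grip_force: 0.0
t 1.75 pos [ 531.7 -106.3  329.2] rot deg [ 1.7997e+02 -2.0000e-02  2.4570e+01] q [-0.32  0.27  1.59 -0.    1.27  0.82]
shift total [-0.051  0.044 -0.013]
turn total units -10.952 -> yaw 79.33
shift if turned first [-0.065 -0.016 -0.013]
```

```bash
python3 -m inch '[[[0,0,0],-1,-1],[[0,0,0],-1,-1],[[0,0,0],-1,-1],[[0,0,0],-1,-1],[[0,0,0],-1,-1],[[0,0,0],-1,-1],[[0,0,0],-1,-1],[[0,0,0],-1,-1],[[0,0,0],-1,-1],[[0,0,0],-1,-1]]'
cat > s2.py <<'E'
from h import *
np.set_printoptions(precision=1,suppress=True)
s=env.state(); print(s['eef_pos'],np.degrees(s['tcp_rot']))
p=eyes.read_camera('wrist'); save(p,'wrist1.png',s=1.5)
np.save('w1.npy',p,allow_pickle=True)
c,d=ray(p,[(192,256)]);print('cam',c,d)
for n,z in [('base_case',48),('screw_grip',95)]:
    for r in eyes.cut_out(n,p)[:3]:
        print(n,round(r['score'],2),r['centre'],rectfit(p,r['mask'],z))
    for r in eyes.spot_point(n,p)[:3]:
        print('  spot',round(r['score'],2),r['centre'],atz(p,[r['centre']],84 if n=='screw_grip' else 12))
E
python3 s2.py
```

```text
t: 3.0
eef_pos: [530.9, -108.0, 328.7]
tcp_rot: [3.142, 0.0, 1.304]
ft_force: [-0.1, -0.5, 0.4]
opening: 1.0
grip_force: 0.0
[ 530.9 -108.   328.7] [180.    0.   74.7]
cam [552.8 -30.7 498.4] [[-0.1 -0.3 -1. ]]
base_case 0.91 [127.0, 259.8] ((540.738037109375, -65.83232879638672), (79.37265014648438, 49.48646545410156), 78.65624237060547)
  spot 0.75 [126.8, 259.1] [[541.1 -66.7  12. ]]
screw_grip 0.76 [212.5, 264.6] ((516.7218017578125, -173.3621063232422), (46.42788314819336, 29.127164840698242), 8.061470031738281)
  spot 0.82 [213.0, 265.2] [[ 519.2 -181.9   84. ]]
```

View pics/wrist1.png

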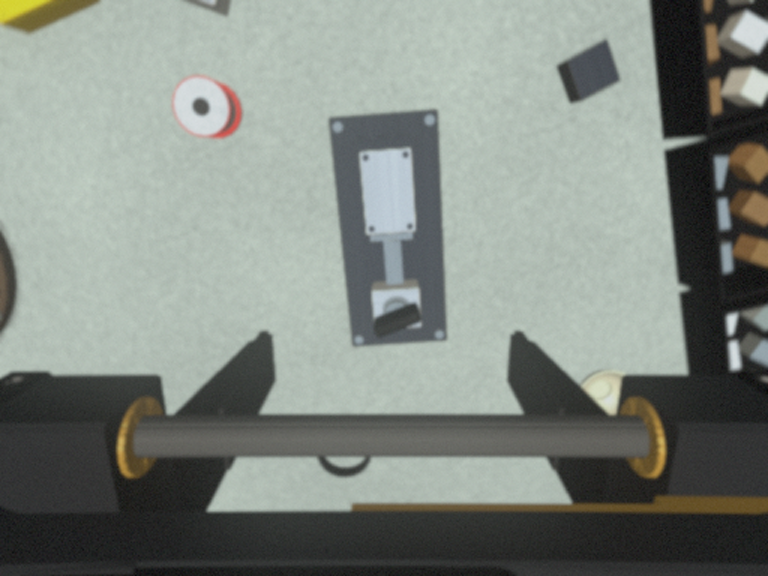

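The wrist view shows the base case at (127, 260), fitted 79.4 × 49.5 mm as it should be. The wing is at about (213, 265), 118 mm from the base centre. Next I look at the grey cases.

```bash
python3 plan.py 530 110 330
```

```text
t 3.25 pos [ 531.  -108.   328.7] rot deg [1.7999e+02 1.0000e-02 7.4460e+01] q [-0.32  0.27  1.6  -0.    1.27 -0.05]
shift total [ 3.496 -0.989 -0.023]
```

```bash
python3 -m inch '[[[0.5,-0.14,0],0,-1],[[0.5,-0.14,0],0,-1],[[0.5,-0.14,0],0,-1],[[0.5,-0.14,0],0,-1],[[0.5,-0.14,0],0,-1],[[0.5,-0.14,0],0,-1],[[0.5,-0.14,0],0,-1],[[0,0,0],0,-1],[[0,0,0],0,-1],[[0,0,0],0,-1]]'
cat > s3.py <<'E'
from h import *
np.set_printoptions(precision=1,suppress=True)
s=env.state(); print(s['eef_pos'],np.degrees(s['tcp_rot']))
p=eyes.read_camera('wrist'); save(p,'wrist2.png',s=1.5)
for n,zs in [('thick_case',(36,24)),('thin_case',(24,36))]:
    for r in eyes.cut_out(n,p)[:4]:
        print(n,round(r['score'],2),r['centre'],p['pixels'][r['mask']].mean(0),[rectfit(p,r['mask'],z) for z in zs])
    for r in eyes.spot_point(n,p)[:4]:
        print('  spot',round(r['score'],2),r['centre'],atz(p,[r['centre']],0))
E
python3 s3.py
```

```text
t: 4.5
eef_pos: [530.3, 109.3, 328.7]
tcp_rot: [3.141, 0.0, 1.3]
ft_force: [0.0, -0.0, -0.4]
opening: 1.003
grip_force: 0.0
[530.3 109.3 328.7] [180.    0.   74.5]
thick_case 0.71 [126.8, 189.4] [174.6 186.4 192.3] [((440.66876220703125, 177.03274536132812), (82.9599380493164, 54.7120475769043), 57.305397033691406), ((437.76812744140625, 176.7871551513672), (85.11332702636719, 56.13221740722656), 57.30541229248047)]
thick_case 0.63 [146.5, 90.7] [193.1 188.2  70.7] [((292.2634582519531, 194.04931640625), (95.93464660644531, 51.3575439453125), 5.791248798370361), ((285.5107421875, 194.24542236328125), (98.42478942871094, 52.690608978271484), 5.79124641418457)]
  spot 0.92 [125.9, 192.1] [[437.2 179.3   0. ]]
  spot 0.76 [144.6, 99.1] [[282.4 190.7   0. ]]
thin_case 0.81 [16.6, 266.8] [202.8 145.8  72.5] [((590.844482421875, 291.99774169921875), (59.72911834716797, 50.83452606201172), 54.654788970947266), ((589.8722534179688, 289.3284912109375), (58.21802520751953, 49.54835510253906), 54.65462875366211)]
thin_case 0.71 [96.9, 314.0] [176.2 188.3 195.7] [((628.0997314453125, 170.43516540527344), (51.59871292114258, 79.61495971679688), 20.522390365600586), ((626.1848754882812, 170.84144592285156), (50.2932014465332, 77.60069274902344), 20.522424697875977)]
  spot 0.95 [10.8, 268.5] [[597.1 303.8   0. ]]
  spot 0.57 [99.5, 310.1] [[628.3 168.6   0. ]]
```

View pics/wrist2.png

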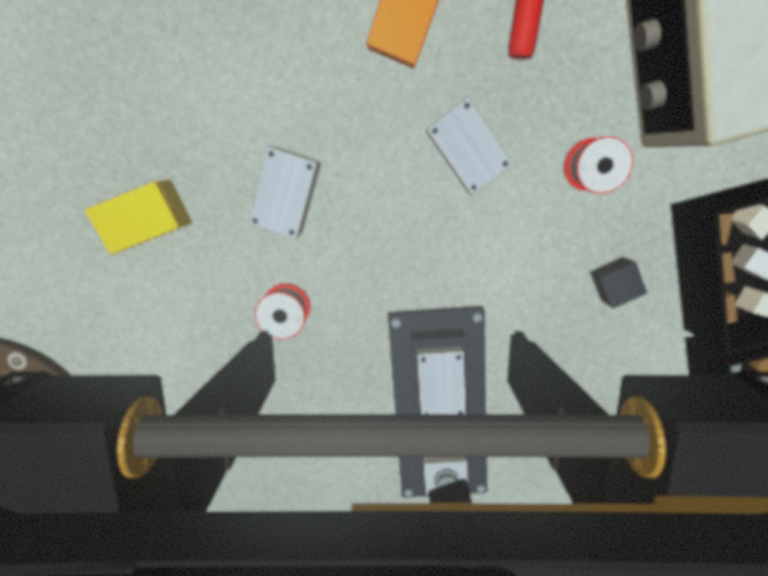

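Grey candidates in this view are (127, 189) and (97, 314), with yellow at (146, 91) and orange at (17, 267) excluded by colour. The grey one at (127, 189) shows taller sides and should be the thick case. The one at (97, 314) fits 51.6 × 79.6 mm at z = 24 mm, so it should be the thin case. I go above the thick one and confirm with a crop.

```bash
python3 plan.py 439 170 220 57.3
```

```text
t 4.75 pos [530.2 109.7 328.6] rot deg [180.     0.    74.53] q [ 0.08  0.27  1.6  -0.    1.27  0.35]
shift total [ 0.563 -1.734  1.81 ]
turn total units 3.445 -> yaw 57.3
shift if turned first [ 0.024 -1.823  1.811]
```

```bash
python3 -m inch '[[[0.11,-0.35,0.36],0,-0.5],[[0.11,-0.35,0.36],0,-0.5],[[0.11,-0.35,0.36],0,-0.5],[[0.11,-0.35,0.36],0,-0.5],[[0.11,-0.35,0.36],0,-0.5],[[0,0,0],0.9,-0.5],[[0,0,0],0.9,-0.5],[[0,0,0],0.9,-0.5],[[0,0,0],0.75,-0.5],[[0,0,0],0,-0.5]]'
cat > s4.py <<'E'
import sys
from h import *
np.set_printoptions(precision=1,suppress=True)
name,z,pic=sys.argv[1],float(sys.argv[2]),sys.argv[3]
s=env.state(); print(s['eef_pos'],np.degrees(s['tcp_rot']),s['opening'])
p=eyes.read_camera('wrist'); save(p,pic,s=1.5)
for r in eyes.cut_out(name,p)[:3]:
    m=r['mask']; g=cv2.cvtColor(p['pixels'],cv2.COLOR_RGB2GRAY); b=m&(g>0.85*np.median(g[m]))
    b=cv2.morphologyEx(b.astype(np.uint8),cv2.MORPH_OPEN,np.ones((3,3)))
    print(round(r['score'],2),r['centre'],p['pixels'][m].mean(0),rectfit(p,m,z),'bright',rectfit(p,b,z))
for r in eyes.spot_point(name,p)[:2]: print('  spot',round(r['score'],2),r['centre'],atz(p,[r['centre']],0))
for r in eyes.boxes_of('solder_near',p)[:2]: print('  spool',round(r['score'],2),r['centre'],atz(p,[r['centre']],20))
E
python3 s4.py thick_case 36 wrist3.png
```

```text
t: 6.0
eef_pos: [437.8, 169.7, 220.6]
tcp_rot: [3.141, -0.0, 1.001]
ft_force: [0.1, 0.0, -0.2]
opening: 0.748
grip_force: 0.0
[437.8 169.7 220.6] [180.   -0.   57.3] 0.7484667706852767
0.69 [219.5, 148.8] [198.  190.9  63.4] ((291.5940856933594, 194.8836669921875), (92.81686401367188, 51.081600189208984), 5.392026424407959) bright ((284.447998046875, 194.21018981933594), (78.44546508789062, 51.08185958862305), 5.454789638519287)
0.67 [165.6, 258.9] [183.2 196.1 203.4] ((438.2781677246094, 178.19764709472656), (81.72439575195312, 50.166419982910156), 56.05105209350586) bright ((437.5851135253906, 177.16970825195312), (79.24470520019531, 50.16667175292969), 56.04882049560547)
  spot 0.93 [216.6, 153.3] [[277.4 188.8   0. ]]
  spot 0.73 [160.2, 258.4] [[440.5 177.2   0. ]]
```

View pics/wrist3.png

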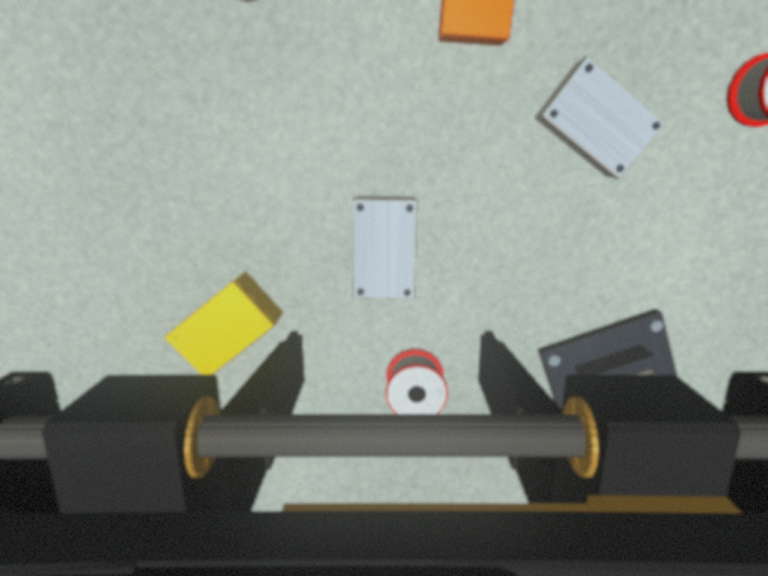

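The grey case sits centred at (166, 259), fitted 79.2 × 50.2 mm at z = 36 mm. I confirm its height against the other one in an enlarged side crop.

```bash
python3 - <<'E'
from h import *
p=eyes.read_camera('side'); save(p,'sidecrop.png',(195,285,180,370),4)
# hold predicted silhouettes against the masks for both heights
for n in ('thick_case','thin_case'):
    for r in eyes.cut_out(n,p)[:3]:
        print(n,round(r['score'],2),r['centre'],r['mask'].sum())
def hull(c,yaw,h):
    a=np.radians(yaw);u=np.array([np.cos(a),np.sin(a)]);v=np.array([-u[1],u[0]])
    P=[[*(np.array(c)+sx*40*u+sy*25*v),z] for sx in(-1,1) for sy in(-1,1) for z in(0,h)]
    return cv2.contourArea(cv2.convexHull(proj(p,P).astype(np.float32)))
for h in(24,36): print(h,'near',hull((437.9,177.7),56,h),'far',hull((628,170.4),110.5,h))
E
```

```text
thick_case 0.93 [235.3, 281.5] 611
thick_case 0.75 [246.9, 338.2] 749
thin_case 0.87 [222.7, 212.5] 467
thin_case 0.57 [263.1, 211.4] 680
24 near 603.761114158202 far 501.3374685557792
36 near 704.3477445915341 far 562.9744716224959
```

View pics/sidecrop.png

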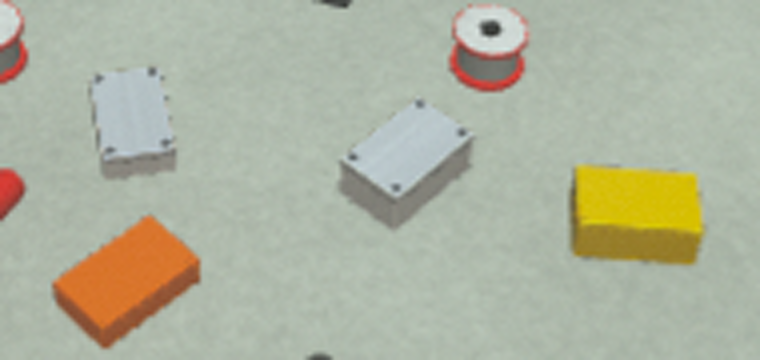

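```bash
python3 plan.py 438 177.7 100 56.05
```

```text
t 6.35 pos [437.8 169.8 220.6] rot deg [180.     0.    57.34] q [ 0.23  0.26  1.92 -0.    0.96  0.8 ]
shift total [ 0.113 -0.068  2.01 ]
turn total units 0.258 -> yaw 56.05
shift if turned first [ 0.111 -0.071  2.01 ]
```

The crop shows the near grey case, crop (397, 190–228), with a front edge as tall as the yellow block's. The far grey case, crop (175, 150–172), is as low as the orange one. So the near case (235, 281) is the thick one and the far case (223, 213) the thin one. I go down and grip the thick case.

```bash
python3 -m inch '[[[0.11,-0.07,0],0.26,-0.5],[[0,0,0.5],0,-0.5],[[0,0,0.5],0,-0.5],[[0,0,0.5],0,-0.5],[[0,0,0.5],0,-0.5],[[0,0,0.5],0,-0.5],[[0,0,0.5],0,-0.5],[[0,0,0.4],0,-0.5],[[0,0,0.18],0,-0.5],[[0,0,0],0,-0.5]]'
python3 -m inch '[[[0,0,0],0,1],[[0,0,0],0,1],[[0,0,0],0,1],[[0,0,0],0,1],[[0,0,0],0,1],[[0,0,0],0,1],[[0,0,0],0,1],[[0,0,0],0,1],[[0,0,0],0,1],[[0,0,0],0,1]]'; python3 plan.py 540.7 -65.8 150 78.66
```

```text
t: 7.6
eef_pos: [437.7, 177.6, 5.6]
tcp_rot: [-3.141, 0.001, 0.978]
ft_force: [0.2, 0.8, 0.1]
opening: 0.748
grip_force: 0.0
t: 8.85
eef_pos: [438.0, 177.7, 6.4]
tcp_rot: [3.141, -0.001, 0.978]
ft_force: [-0.8, 0.0, 7.9]
opening: 0.523
grip_force: 30.0
t 8.85 pos [438.  177.7   6.4] rot deg [ 1.7997e+02 -3.0000e-02  5.6020e+01] q [ 0.25  0.63  2.11 -0.    0.41  0.84]
shift total [-2.407  3.69  -2.393]
turn total units -4.528 -> yaw 78.66
shift if turned first [-3.642  2.477 -2.394]
```

```bash
python3 -m inch '[[[0,0,-0.4],0,1],[[0,0,-0.7],0,1],[[0,0,-0.7],0,1],[[-0.4,0.61,-0.6],0,1],[[-0.4,0.61,0],0,1],[[-0.4,0.62,0],0,1],[[-0.4,0.62,0],0,1],[[-0.4,0.62,0],0,1],[[-0.4,0.61,0],0,1],[[0,0,0],-1,1]]'
python3 -m inch '[[[0,0,0],-1,1],[[0,0,0],-1,1],[[0,0,0],-1,1],[[0,0,0],-0.53,1],[[0,0,0],0,1],[[0,0,0],0,1],[[0,0,0],0,1],[[0,0,0],0,1],[[0,0,0],0,1],[[0,0,0],0,1]]'; 
cat > s5.py <<'E'
from h import *
import sys
np.set_printoptions(precision=1,suppress=True)
s=env.state(); print(s['t'],s['eef_pos'],np.degrees(s['tcp_rot']),s['opening'])
p=eyes.read_camera('wrist'); 
if len(sys.argv)>1: save(p,sys.argv[1],s=1.5)
for n,zs in [('thick_case',(36,)),('thin_case',(24,)),('base_case',(48,))]:
  for r in eyes.cut_out(n,p)[:3]:
    zt=s['eef_pos'][2]-6.4+zs[0] if n!='base_case' else 48
    print(n,round(r['score'],2),r['centre'],p['pixels'][r['mask']].mean(0),zt,rectfit(p,r['mask'],zt))
E
python3 s5.py wrist4.png;  python3 plan.py 540.7 -65.8 150 78.66
```

```text
t: 10.1
eef_pos: [541.6, -68.1, 149.5]
tcp_rot: [3.141, 0.0, 1.064]
ft_force: [0.9, 1.6, -3.0]
opening: 0.522
grip_force: 30.0
t: 11.35
eef_pos: [540.9, -65.5, 149.8]
tcp_rot: [3.142, 0.0, 1.373]
ft_force: [0.1, -0.4, -2.5]
opening: 0.522
grip_force: 30.0
11.35 [540.9 -65.5 149.8] [180.    0.   78.7] 0.5220543017380385
thick_case 0.61 [236.3, 261.2] [185.6 197.1 201.2] 179.39962344405066 ((545.6107177734375, -45.7599983215332), (53.46803665161133, 50.29410171508789), 78.7666015625)
base_case 0.65 [82.2, 474.7] [70.3 74.  77.8] 48 ((734.9320068359375, -8.607643127441406), (49.93635940551758, 41.214256286621094), 11.516844749450684)
base_case 0.58 [161.6, 257.6] [184.1 196.1 201.3] 48 ((546.591552734375, -36.95423126220703), (26.485815048217773, 49.58791732788086), 78.75399017333984)
t 11.55 pos [540.9 -65.5 149.8] rot deg [180.     0.    78.67] q [-0.24  0.46  1.83 -0.    0.86 -0.04]
shift total [-0.005 -0.003 -0.003]
turn total units 0.002 -> yaw 78.66
shift if turned first [-0.005 -0.003 -0.003]
```

View pics/wrist4.png

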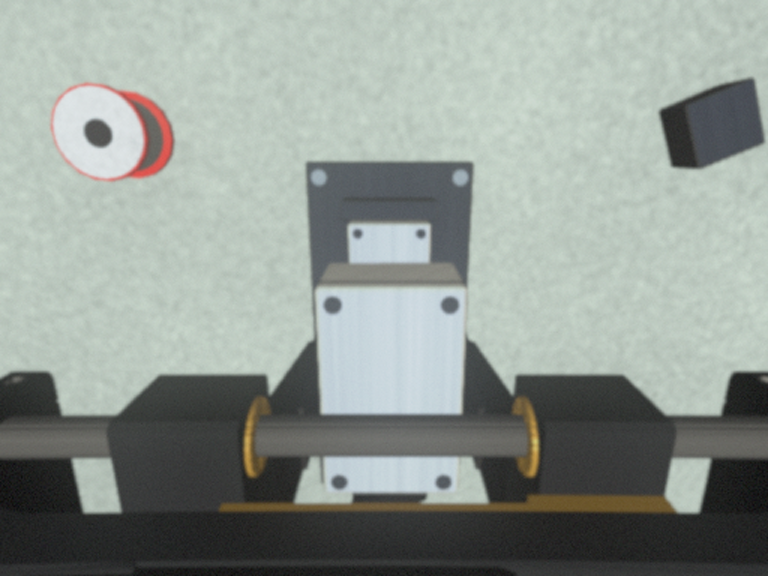

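The held case (top face rows 191–327, cols 211–311) sits above the base case, whose far edge is at (148, 260). I compare the two far edges.

```bash
cat > edge.py <<'E'
from h import *
import sys
np.set_printoptions(precision=1,suppress=True)
# edge.py ztop zbase : far edge of held case and of the case beneath, in tool x/y from the TCP
zt,zb=float(sys.argv[1]),float(sys.argv[2])
s=env.state();p=eyes.read_camera('wrist');a=s['tcp_rot'][2]
g=cv2.GaussianBlur(p['pixels'],(3,3),0).astype(int)
bright=(g.min(2)>165)&(g[:,:,2]-g[:,:,0]>6)
n,l,st,ce=cv2.connectedComponentsWithStats(bright.astype(np.uint8))
u=np.array([np.cos(a),np.sin(a)]);v=np.array([np.sin(a),-np.cos(a)])
for i in range(1,n):
    if st[i,4]<300: continue
    c=np.argwhere(l==i)
    for z in (zt,zb):
        w=atz(p,c,z)[:,:2]-s['eef_pos'][:2]; X,Y=w@u,w@v
        print(i,st[i],'z',z,'x far',np.percentile(X,99.5),'y range',np.percentile(Y,[1,99]),'mid',np.percentile(Y,[1,99]).mean())
E
python3 edge.py 179.4 48
```

```text
1 [  38   60   55   56 1926] z 179.4 x far 96.12864839269058 y range [-94.3 -73. ] mid -83.6195470444523
1 [  38   60   55   56 1926] z 48.0 x far 111.011059040935 y range [-183.4 -142.1] mid -162.72743559783902
2 [ 233  149   53   27 1252] z 179.4 x far 58.88332945672134 y range [-11.9  12.3] mid 0.176275138881814
2 [ 233  149   53   27 1252] z 48.0 x far 38.83664065016021 y range [-23.8  23.1] mid -0.3469028909968692
3 [ 211  192   99   84 7581] z 179.4 x far 38.174984108217224 y range [-22.5  24.1] mid 0.7925309424788889
3 [ 211  192   99   84 7581] z 48.0 x far -1.2922352478572534 y range [-44.2  45.9] mid 0.847284874746979
4 [ 216  305   89   24 1834] z 179.4 x far -24.59186127058899 y range [-22.4  24.1] mid 0.8774320962533224
4 [ 216  305   89   24 1834] z 48.0 x far -122.92256863893687 y range [-44.  46.] mid 1.0118073320498482
```

```bash
python3 -m inch '[[[0.01,-0.01,0.3],0,1],[[0,0,0.3],0,1],[[0,0,0.3],0,1],[[0,0,0.25],0,1],[[0,0,0.2],0,1],[[0,0,0.13],0,1],[[0,0,0.05],0,1],[[0,0,0.03],0,1],[[0,0,0],0,1],[[0,0,0],0,1]]'; python3 plan.py 540.7 -65.8 54.4 78.66
```

```text
t: 12.85
eef_pos: [540.6, -64.8, 56.5]
tcp_rot: [3.141, 0.0, 1.373]
ft_force: [-0.7, -1.1, -2.6]
opening: 0.526
grip_force: 30.0
t 12.85 pos [540.6 -64.8  56.5] rot deg [1.7997e+02 1.0000e-02 7.8670e+01] q [-0.24  0.59  1.9  -0.    0.64 -0.04]
shift total [-0.015  0.005  0.035]
turn total units 0.002 -> yaw 78.66
shift if turned first [-0.015  0.005  0.035]
```

```bash
python3 -m inch '[[[0,0,0.01],0,1],[[0,0,0.01],0,1],[[0,0,0.01],0,1],[[0,0,0.01],0,1],[[0,0,0],0,1],[[0,0,0],0,1],[[0,0,0],0,1],[[0,0,0],0,1],[[0,0,0],0,1],[[0,0,0],0,1]]'
```

```text
t: 14.1
eef_pos: [540.4, -64.9, 54.4]
tcp_rot: [3.141, 0.0, 1.373]
ft_force: [-3.1, 0.4, 7.5]
opening: 0.524
grip_force: 30.0
```

```bash
python3 -m inch '[[[0,0,0],0,-0.4],[[0,0,0],0,-0.4],[[0,0,0],0,-0.4],[[0,0,0],0,-0.4],[[0,0,0],0,-0.4],[[0,0,-0.2],0,-0.4],[[0,0,-0.6],0,-0.4],[[0,0,-0.6],0,-0.4],[[0,0,-0.6],0,-0.4],[[0,0,-0.4],0,-0.4]]'
python3 edge.py 84 84; python3 plan.py 628 160 220 110.5
```

```text
t: 15.35
eef_pos: [540.6, -64.8, 200.4]
tcp_rot: [3.139, 0.0, 1.373]
ft_force: [0.6, -0.3, -0.1]
opening: 0.7
grip_force: 0.0
1 [  72   68   45   47 1279] z 84.0 x far 106.51162417495942 y range [-163.8 -127.8] mid -145.7982540584742
1 [  72   68   45   47 1279] z 84.0 x far 106.51162417495942 y range [-163.8 -127.8] mid -145.7982540584742
2 [ 234  148   52   80 3774] z 84.0 x far 38.43564232045043 y range [-23.2  24.6] mid 0.7314674360498845
2 [ 234  148   52   80 3774] z 84.0 x far 38.43564232045043 y range [-23.2  24.6] mid 0.7314674360498845
3 [239 261  41  15 432] z 84.0 x far -80.18105434815811 y range [-21.3  21.1] mid -0.09179544057367472
3 [239 261  41  15 432] z 84.0 x far -80.18105434815811 y range [-21.3  21.1] mid -0.09179544057367472
t 15.4 pos [541.5 -65.  202.8] rot deg [1.7967e+02 2.0000e-02 7.8680e+01] q [-0.24  0.39  1.77 -0.    0.97 -0.04]
shift total [ 3.96   0.679 -0.283]
turn total units -6.365 -> yaw 110.5
shift if turned first [ 3.008  2.664 -0.286]
```

Thick case is placed and let go, measured within about 1 mm. Next, the thin case.

```bash
python3 -m inch '[[[0.56,0.1,-0.04],0,-0.5],[[0.56,0.1,-0.04],0,-0.5],[[0.57,0.1,-0.04],0,-0.5],[[0.57,0.1,-0.04],0,-0.5],[[0.57,0.1,-0.04],0,-0.5],[[0.57,0.1,-0.04],0,-0.5],[[0.56,0.08,-0.04],0,-0.5],[[0,0,0],-1,-0.5],[[0,0,0],-1,-0.5],[[0,0,0],-1,-0.5]]'
python3 -m inch '[[[0,0,0],-1,-0.5],[[0,0,0],-1,-0.5],[[0,0,0],-1,-0.5],[[0,0,0],-0.36,-0.5],[[0,0,0],0,-0.5],[[0,0,0],0,-0.5],[[0,0,0],0,-0.5],[[0,0,0],0,-0.5],[[0,0,0],0,-0.5],[[0,0,0],0,-0.5]]'
python3 s4.py thin_case 24 wrist5.png; python3 plan.py 628 170.4 5 110.5
```

```text
t: 16.65
eef_pos: [626.9, 160.3, 214.6]
tcp_rot: [-3.141, 0.0, 1.638]
ft_force: [-0.9, -0.5, -0.3]
opening: 0.75
grip_force: 0.0
t: 17.9
eef_pos: [627.1, 160.1, 214.6]
tcp_rot: [3.142, 0.0, 1.928]
ft_force: [-0.4, -0.4, -0.3]
opening: 0.749
grip_force: 0.0
[627.1 160.1 214.6] [180.    0.  110.5] 0.7492627211152865
0.74 [163.1, 265.9] [189.9 203.1 209.3] ((629.9684448242188, 171.14913940429688), (50.869625091552734, 81.63579559326172), 21.47870445251465) bright ((630.2943115234375, 170.32098388671875), (50.869625091552734, 79.85588073730469), 21.47870445251465)
0.67 [39.4, 279.7] [218.6 160.3  76.3] ((599.039306640625, 302.920166015625), (80.69111633300781, 51.81168746948242), 52.79310607910156) bright ((598.98291015625, 303.107666015625), (80.89816284179688, 49.96215057373047), 54.597900390625)
  spot 0.85 [40.8, 278.9] [[596.7 304.6   0. ]]
  spot 0.61 [159.4, 263.6] [[628.9 170.4   0. ]]
  spool 0.97 [182.2, 50.4] [[393.1  55.4  20. ]]
t 18.1 pos [627.1 160.1 214.6] rot deg [-1.8000e+02  1.0000e-02  1.1047e+02] q [ 0.15  0.52  1.5  -0.    1.12 -0.21]
shift total [0.155 0.073 3.494]
turn total units -0.007 -> yaw 110.5
shift if turned first [0.155 0.074 3.494]
```

The thin case fits 79.9 × 50.9 mm at z = 24 mm, centred at pixel (163, 266).

```bash
python3 -m inch '[[[0,0,0.5],-0.2,-0.5],[[0.145,0.11,0.5],0,-0.5],[[0,0,0.5],0,-0.5],[[0,0,0.5],0,-0.5],[[0,0,0.5],0,-0.5],[[0,0,0.5],0,-0.5],[[0,0,0.3],0,-0.5],[[0,0,0.15],0,-0.5],[[0,0,0.06],0,-0.5],[[0,0,0],0,-0.5]]'
python3 -m inch '[[[0,0,0],0,1],[[0,0,0],0,1],[[0,0,0],0,1],[[0,0,0],0,1],[[0,0,0],0,1],[[0,0,0],0,1],[[0,0,0],0,1],[[0,0,0],0,1],[[0,0,0],0,1],[[0,0,0],0,1]]'; python3 plan.py 541 -65 180 78.66
```

```text
t: 19.35
eef_pos: [630.4, 170.7, 4.6]
tcp_rot: [3.141, 0.0, 1.945]
ft_force: [0.8, 0.8, 0.0]
opening: 0.755
grip_force: 0.0
t: 20.6
eef_pos: [630.1, 170.6, 4.4]
tcp_rot: [3.141, 0.0, 1.945]
ft_force: [-1.8, -0.7, 6.4]
opening: 0.521
grip_force: 30.0
t 20.6 pos [630.1 170.6   4.4] rot deg [1.7999e+02 1.0000e-02 1.1147e+02] q [ 0.16  0.78  1.65 -0.    0.72 -0.21]
shift total [-3.111 -2.819 -2.927]
turn total units 6.562 -> yaw 78.66
shift if turned first [-4.142 -0.684 -2.927]
```

```bash
python3 -m inch '[[[0,0,-0.4],0,1],[[0,0,-0.7],0,1],[[0,0,-0.7],0,1],[[0,0,-0.7],0,1],[[-0.51,-0.47,-0.43],0,1],[[-0.52,-0.47,0],0,1],[[-0.52,-0.47,0],0,1],[[-0.52,-0.47,0],0,1],[[-0.52,-0.47,0],0,1],[[-0.52,-0.47,0],0,1]]'
python3 -m inch '[[[0,0,0],1,1],[[0,0,0],1,1],[[0,0,0],1,1],[[0,0,0],1,1],[[0,0,0],1,1],[[0,0,0],1,1],[[0,0,0],0.56,1],[[0,0,0],0,1],[[0,0,0],0,1],[[0,0,0],0,1]]'
python3 plan.py 541 -65 180 78.66; python3 edge.py 199.6 84
```

```text
t: 21.85
eef_pos: [540.3, -66.1, 179.6]
tcp_rot: [-3.142, 0.0, 1.946]
ft_force: [1.3, 0.4, -1.2]
opening: 0.523
grip_force: 30.0
t: 23.1
eef_pos: [540.9, -64.9, 179.8]
tcp_rot: [-3.142, 0.0, 1.374]
ft_force: [0.5, 0.0, -1.6]
opening: 0.52
grip_force: 30.0
t 23.1 pos [540.9 -64.9 179.8] rot deg [-180.      0.     78.71] q [-0.24  0.42  1.8  -0.    0.93 -0.04]
shift total [-0.001  0.002 -0.004]
turn total units 0.009 -> yaw 78.66
shift if turned first [-0.001  0.002 -0.004]
1 [  61   65   48   50 1574] z 199.6 x far 95.2771104880047 y range [-90.9 -70.6] mid -80.7114158729749
1 [  61   65   48   50 1574] z 84.0 x far 106.84460838524174 y range [-161.5 -125.6] mid -143.5566956148869
2 [ 233  152   55   22 1100] z 199.6 x far 56.425426568275185 y range [-12.8  14.1] mid 0.6443584544848227
2 [ 233  152   55   22 1100] z 84.0 x far 38.02462951551431 y range [-23.2  24.3] mid 0.5529569220234727
3 [ 214  184   93   92 7881] z 199.6 x far 40.04914590701506 y range [-22.4  24.1] mid 0.8618566229627866
3 [ 214  184   93   92 7881] z 84.0 x far 9.016484298407496 y range [-40.2  42.1] mid 0.9382225745956418
4 [220 305  82   9 568] z 199.6 x far -31.88389674989586 y range [-22.2  24.3] mid 1.0532211816560562
4 [220 305  82   9 568] z 84.0 x far -118.40220071693885 y range [-40.   42.5] mid 1.2771964248125585
```

```bash
python3 -m inch '[[[-0.028,0,0.3],0,1],[[0,0,0.3],0,1],[[0,0,0.3],0,1],[[0,0,0.25],0,1],[[0,0,0.2],0,1],[[0,0,0.1],0,1],[[0,0,0.04],0,1],[[0,0,0.01],0,1],[[0,0,0.01],0,1],[[0,0,0],0,1]]'; python3 plan.py 541 -65 88.4
```

```text
t: 24.4
eef_pos: [540.7, -66.6, 89.4]
tcp_rot: [3.141, 0.0, 1.373]
ft_force: [-0.9, -0.5, -1.3]
opening: 0.522
grip_force: 30.0
t 24.4 pos [540.7 -66.6  89.4] rot deg [1.7998e+02 1.0000e-02 7.8670e+01] q [-0.24  0.54  1.88 -0.    0.72 -0.05]
shift total [0.027 0.    0.017]
```

```bash
python3 -m inch '[[[0,0,0.01],0,1],[[0,0,0.01],0,1],[[0,0,0.005],0,1],[[0,0,0],0,1],[[0,0,0],0,1],[[0,0,0],0,1],[[0,0,0],0,1],[[0,0,0],0,1],[[0,0,0],0,1],[[0,0,0],0,1]]'
```

```text
t: 25.65
eef_pos: [540.6, -66.6, 88.3]
tcp_rot: [3.141, 0.0, 1.373]
ft_force: [-2.6, -0.5, 6.2]
opening: 0.526
grip_force: 30.0
```

```bash
python3 -m inch '[[[0,0,0],0,-0.4],[[0,0,0],0,-0.4],[[0,0,0],0,-0.4],[[0,0,0],0,-0.4],[[0,0,0],0,-0.4],[[0,0,-0.2],0,-0.4],[[0,0,-0.6],0,-0.4],[[0,0,-0.6],0,-0.4],[[0,0,-0.6],0,-0.4],[[0,0,-0.4],0,-0.4]]'
python3 edge.py 108 108; python3 plan.py 517 -150 260
```

```text
t: 26.9
eef_pos: [540.7, -66.6, 234.4]
tcp_rot: [3.139, 0.0, 1.373]
ft_force: [1.0, 0.5, -0.3]
opening: 0.704
grip_force: 0.0
1 [  90   70   40   42 1110] z 108.0 x far 106.6795206010216 y range [-153.6 -120.1] mid -136.86901295013666
1 [  90   70   40   42 1110] z 108.0 x far 106.6795206010216 y range [-153.6 -120.1] mid -136.86901295013666
2 [ 235  145   50   78 3567] z 108.0 x far 39.91818854559288 y range [-23.1  24.6] mid 0.7824506998612097
2 [ 235  145   50   78 3567] z 108.0 x far 39.91818854559288 y range [-23.1  24.6] mid 0.7824506998612097
3 [240 246  38  22 438] z 108.0 x far -67.85004098624542 y range [-20.2  19.3] mid -0.4145707134053005
3 [240 246  38  22 438] z 108.0 x far -67.85004098624542 y range [-20.2  19.3] mid -0.4145707134053005
t 26.95 pos [541.6 -66.8 236.8] rot deg [1.7966e+02 2.0000e-02 7.8680e+01] q [-0.24  0.35  1.73 -0.    1.05 -0.05]
shift total [-1.441 -0.127 -0.386]
```

Both cases are stacked, with edges within about 1 mm. Next I look at the wing.

```bash
python3 -m inch '[[[-0.3,-0.03,-0.08],0,-0.4],[[-0.3,-0.03,-0.08],0,-0.4],[[-0.3,-0.03,-0.08],0,-0.4],[[-0.3,-0.03,-0.08],0,-0.4],[[-0.24,-0.01,-0.06],0,-0.4],[[0,0,0],0,-0.4],[[0,0,0],0,-0.4],[[0,0,0],0,-0.4],[[0,0,0],0,-0.4],[[0,0,0],0,-0.4]]'
cat > s6.py <<'E'
from h import *
np.set_printoptions(precision=1,suppress=True)
s=env.state(); print(s['t'],s['eef_pos'],np.degrees(s['tcp_rot']))
p=eyes.read_camera('wrist'); save(p,'wing.png',s=1.5)
for r in eyes.spot_point('screw_grip',p)[:2]: print('spot',round(r['score'],2),r['centre'],atz(p,[r['centre']],84))
for r in eyes.cut_out('screw_grip',p)[:2]:
    m=r['mask']; g=p['pixels'].max(2); k=(m&(g<60)).astype(np.uint8)
    print('mask',round(r['score'],2),r['centre'],rectfit(p,m,95),'dark',k.sum(),rectfit(p,k,95))
E
python3 s6.py
```

```text
t: 28.2
eef_pos: [516.0, -149.5, 254.5]
tcp_rot: [-3.142, 0.0, 1.373]
ft_force: [0.5, 0.3, -0.1]
opening: 0.695
grip_force: 0.0
28.2 [ 516.  -149.5  254.5] [-180.     0.    78.7]
spot 0.78 [202.1, 269.3] [[ 520.8 -184.2   84. ]]Traceback (most recent call last):
  File "s6.py", line 8, in <module>
    print('mask',round(r['score'],2),r['centre'],rectfit(p,m,95),'dark',k.sum(),rectfit(p,k,95))
                                                                                ~~~~~~~^^^^^^^^
  File "h.py", line 20, in rectfit
    c=max(c,key=cv2.contourArea).reshape(-1,2)[:,::-1]
      ~~~^^^^^^^^^^^^^^^^^^^^^^^
ValueError: max() iterable argument is empty
```

View pics/wing.png

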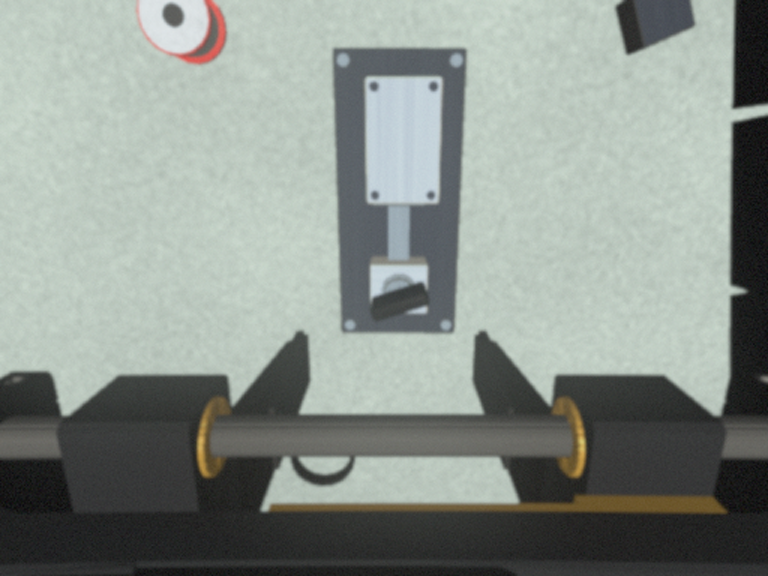

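The wing's dark top runs from pixel (205, 247) to (195, 285), slightly tilted, and the stack at (93, 268) looks flush. I fit its direction and position.

```bash
python3 - <<'E'
from h import *
np.set_printoptions(precision=1,suppress=True)
p=eyes.read_camera('wrist'); s=env.state()
g=p['pixels'].max(2).astype(int); print(g[180:220:3,245:290:4])
r=eyes.cut_out('screw_grip',p)[0]; m=r['mask']; print(r['score'],m.sum(),np.percentile(g[m],[10,50,90]))
for T in (40,50,65):
    k=np.zeros_like(g,np.uint8); k[183:219,240:292]=(g<T)[183:219,240:292]
    k[:,:]=cv2.morphologyEx(k,cv2.MORPH_OPEN,np.ones((3,3)))
    if k.sum()>20: print(T,k.sum(),rectfit(p,k,95),rectfit(p,k,84))
# model fit: wing silhouette (yaw, axis) overlapping the dark mask
from scipy.optimize import minimize
k=np.zeros_like(g,np.uint8); k[183:219,240:292]=(g<60)[183:219,240:292]
def sil(v):
    a=np.radians(v[2]);u=np.array([np.cos(a),np.sin(a)]);w=np.array([-u[1],u[0]])
    P=[[*(np.array(v[:2])+i*23*u+j*6*w),z] for i in(-1,1) for j in(-1,1) for z in(61,95)]
    q=proj(p,P)[:,::-1]; h=cv2.convexHull(q.astype(np.float32))
    im=np.zeros(g.shape,np.uint8); cv2.fillConvexPoly(im,np.round(h*16).astype(np.int32),1,shift=4); return im
def cost(v): b=sil(v); return -(b&k).sum()/max(1,(b|k).sum())
best=min(((cost((x,y,a)),x,y,a) for x in np.arange(511,526,1.5) for y in np.arange(-192,-175,1.5) for a in range(-25,40,3)))
o=minimize(cost,best[1:],method='Nelder-Mead',options=dict(initial_simplex=np.array(best[1:])+np.array([[0,0,0],[2,0,0],[0,2,0],[0,0,4]])))
print(best,o.x,o.fun)
E
```

```text
[[109 218 220 219 218 219 219 218 220 219 145  98]
 [110 221 222 222 186 178 181 219 222 222 142 101]
 [106 219 218 184 153 145 145 173 215 214 136 102]
 [107 221 218 158 176 176 170 114 110  90 135 101]
 [110 220 214 165 170 124  78  64  64  68 117 102]
 [114 218 188 108  72  67  65  66  64  67  88 105]
 [109 118  72  62  66  68  64  70  76  75  77 103]
 [103  75  65  65  69  69  76  72  75  73  76 103]
 [100  74  69  73  78  76  67  70  91 147 122 102]
 [ 99  74  72  69  71  72  84 150 194 207 119 104]
 [104  73  68  72  79  95 100 105 104 110 104 103]
 [103  88  87  99 101 103 101 102  99 104 103 106]
 [104 104 103 102 101 103  99 101  99 103 102 100]
 [104 101 107 104 104 104 103 103 103 105 103 106]]
0.92 740 [ 65.   74.  150.1]
(np.float64(0.0), np.float64(511.0), np.float64(-192.0), -25) [ 511. -192.  -25.] 0.0<stdin>:18: RuntimeWarning: overflow encountered in scalar negative
```

Raising the dark threshold to about 86.

```bash
cat > wing.py <<'E'
from h import *
np.set_printoptions(precision=2,suppress=True)
p=eyes.read_camera('wrist'); s=env.state()
g=p['pixels'].max(2).astype(int)
k=np.zeros_like(g,np.uint8); k[183:219,240:292]=(g<88)[183:219,240:292]
k=cv2.morphologyEx(k,cv2.MORPH_OPEN,np.ones((3,3)))
from scipy.optimize import minimize
def sil(v):
    a=np.radians(v[2]);u=np.array([np.cos(a),np.sin(a)]);w=np.array([-u[1],u[0]])
    P=[[*(np.array(v[:2])+i*23*u+j*6*w),z] for i in(-1,1) for j in(-1,1) for z in(61,95)]
    q=proj(p,P)[:,::-1]; h=cv2.convexHull(q.astype(np.float32))
    im=np.zeros(g.shape,np.uint8); cv2.fillConvexPoly(im,np.round(h*16).astype(np.int32),1,shift=4); return im
def cost(v): b=sil(v); return -float((b&k).sum())/max(1,int((b|k).sum()))
best=min(((cost((x,y,a)),x,y,a) for x in np.arange(511,526,1.5) for y in np.arange(-192,-175,1.5) for a in range(-25,40,3)))
o=minimize(cost,best[1:],method='Nelder-Mead',options=dict(initial_simplex=np.array(best[1:])+np.array([[0,0,0],[2,0,0],[0,2,0],[0,0,4]])))
print(k.sum(),best,o.x,o.fun, rectfit(p,k,95))
E
python3 wing.py; python3 plan.py 518 -184 150 90
```

```text
568 (-0.743455497382199, np.float64(517.0), np.float64(-181.5), 11) [ 517.03 -181.78   11.31] -0.7463863337713534 ((517.0501098632812, -178.71466064453125), (46.48752212524414, 18.518468856811523), 8.25466537475586)
t 28.5 pos [ 516.  -149.8  254.6] rot deg [1.7999e+02 1.0000e-02 7.8670e+01] q [-0.41  0.33  1.72 -0.    1.1  -0.21]
shift total [-0.553  0.145  1.743]
turn total units -2.266 -> yaw 90.0
shift if turned first [-0.571  0.034  1.743]
```

```bash
python3 -m inch '[[[-0.536,0.142,0],0,0],[[0,0,0],1,0],[[0,0,0],1,0],[[0,0,0],1,0],[[0,0,0],1,0],[[0,0,0],1,0],[[0,0,0],1,0],[[0,0,0],1,0],[[0,0,0],1,0],[[0,0,0],1,0]]'
python3 -m inch '[[[0,0,0.4],1,0],[[0,0,0.4],1,0],[[0,0,0.4],1,0],[[0,0,0.4],1,0],[[0,0,0],1,0],[[0,0,0],0.13,0],[[0,0,0],0,0],[[0,0,0],0,0],[[0,0,0],0,0],[[0,0,0],0,0]]'
python3 plan.py 518 -183 67 8
python3 - <<'E'
from h import *
np.set_printoptions(precision=1,suppress=True)
p=eyes.read_camera('wrist'); save(p,'wing2.png',s=1.5)
for r in eyes.spot_point('screw_grip',p)[:2]: print('spot',round(r['score'],2),r['centre'],atz(p,[r['centre']],84))
g=p['pixels'].max(2)
for r in eyes.cut_out('screw_grip',p)[:2]:
    k=(r['mask']&(g<88)).astype(np.uint8); print(r['centre'],rectfit(p,k,95))
E
```

```text
t: 29.75
eef_pos: [518.0, -183.0, 254.5]
tcp_rot: [3.142, 0.0, 0.585]
ft_force: [-0.1, 0.1, -0.8]
opening: 0.5
grip_force: 0.0
t: 31.0
eef_pos: [518.0, -183.0, 158.6]
tcp_rot: [3.141, -0.0, 0.14]
ft_force: [-0.3, -0.3, -0.2]
opening: 0.499
grip_force: 0.0
t 31.0 pos [ 518.  -183.   158.6] rot deg [ 1.7999e+02 -1.0000e-02  8.0400e+00] q [-0.46  0.45  1.81 -0.    0.88  0.97]
shift total [-1.000e-03 -0.000e+00  1.527e+00]
turn total units 0.007 -> yaw 8.0
shift if turned first [-0.     0.     1.527]
[197.4, 262.3] ((521.2313232421875, -182.34974670410156), (47.550926208496094, 10.736908912658691), 8.472457885742188)
```

View pics/wing2.png

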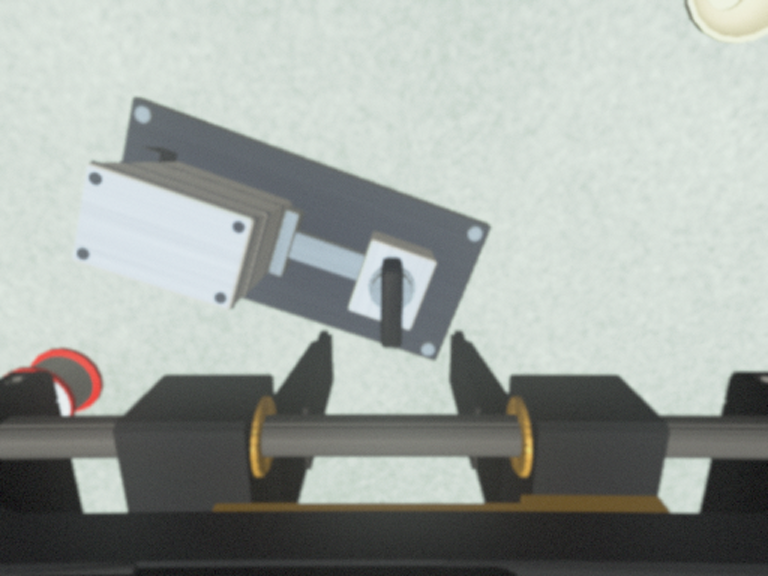

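The wing is at (192, 261), running along the image's vertical between the open fingers (47.5 × 10.7 mm fit). The stack is flush. I descend and grip.

```bash
python3 -m inch '[[[0.025,-0.01,0.4],-0.08,0],[[0,0,0.4],0,0],[[0,0,0.35],0,0],[[0,0,0.25],0,0],[[0,0,0.12],0,0],[[0,0,0],0,1],[[0,0,0],0,1],[[0,0,0],0,1],[[0,0,0],0,1],[[0,0,0],0,1]]'
python3 -m inch '[[[0,0,0],0,1],[[0,0,0],0,1],[[0,0,0],0,1],[[0,0,0],0,1],[[0,0,0],0.5,1],[[0,0,0],0.5,1],[[0,0,0],0.5,1],[[0,0,0],0.5,1],[[0,0,0],0,1],[[0,0,0],0,1]]'
cat > st.py <<'E'
from h import *
s=env.state(); np.set_printoptions(precision=2,suppress=True)
print(s['t'],'pos',np.array(s['eef_pos']),'yaw',np.degrees(s['tcp_rot'][2]),'q',np.array(s['joints']),'F',np.array(s['ft_force']),'M',np.array(s['moment']),'tau',np.array(s['tau']),s['grip_force'],s['opening'])
E
python3 st.py
```

```text
t: 32.4
eef_pos: [519.8, -182.8, 67.7]
tcp_rot: [3.14, -0.001, 0.147]
ft_force: [0.2, -4.9, 1.7]
opening: 0.126
grip_force: 30.0
t: 33.65
eef_pos: [519.8, -183.4, 67.7]
tcp_rot: [3.14, -0.002, -0.028]
ft_force: [-0.7, -10.3, 2.5]
opening: 0.123
grip_force: 30.0
33.65 pos [ 519.84 -183.4    67.73] yaw -1.5839199403314659 q [-0.46  0.58  1.88 -0.    0.68  1.14] F [ -0.72 -10.29   2.52] M [-1.84  0.25 -0.05] tau [  5.47 -56.91 -14.33   1.6    0.85  -0.01] 29.994557797908783 0.12267899193891434
```

```bash
python3 -m inch '[[[0,0.012,0],0.6,1],[[0,0,0],0.6,1],[[0,0,0],0.6,1],[[0,0,0],0.6,1],[[0,0,0],0.6,1],[[0,0,0],0.4,1],[[0,0,0],0,1],[[0,0,0],0,1],[[0,0,0],0,1],[[0,0,0],0,1]]'; python3 st.py
```

```text
t: 34.9
eef_pos: [519.7, -184.5, 67.8]
tcp_rot: [3.14, -0.002, -0.324]
ft_force: [-2.5, -13.9, 2.0]
opening: 0.124
grip_force: 30.0
34.9 pos [ 519.68 -184.54   67.76] yaw -18.57115337075168 q [-0.46  0.58  1.88 -0.    0.68  1.44] F [ -2.53 -13.93   2.  ] M [-2.4   0.58 -0.07] tau [  7.51 -56.92 -14.37   2.24   0.82  -0.  ] 29.9931138753891 0.12410124501737349
```

The measured drift means the screw axis is about 3 mm nearer in x, which agrees with the 120 mm given from the base. I re-centre and keep turning.

```bash
python3 -m inch '[[[-0.02,0.01,0],0,1],[[-0.02,0.01,0],0,1],[[0,0,0],0.5,1],[[0,0,0],0.5,1],[[0,0,0],0.5,1],[[0,0,0],0.5,1],[[0,0,0],0,1],[[0,0,0],0,1],[[0,0,0],0,1],[[0,0,0],0,1]]'; python3 st.py
```

```text
t: 36.15
eef_pos: [519.2, -185.2, 67.8]
tcp_rot: [3.141, -0.007, -0.499]
ft_force: [9.0, -11.2, -7.4]
opening: 0.127
grip_force: 30.0
36.15 pos [ 519.17 -185.19   67.79] yaw -28.6002855451289 q [-0.46  0.58  1.89 -0.    0.67  1.61] F [  8.98 -11.16  -7.35] M [-1.99 -1.54 -0.04] tau [  4.39 -59.75 -10.16   1.04   3.27  -0.03] 29.99238520860672 0.12681653589520323
```

```bash
python3 -m inch '[[[0,0,0],0.5,1],[[0,0,0],0.5,1],[[0,0,0],0.5,1],[[0,0,0],0.5,1],[[0,0,0],0.5,1],[[0,0,0],0.5,1],[[0,0,0],0,1],[[0,0,0],0,1],[[0,0,0],0,1],[[0,0,0],0,1]]'; python3 st.py
```

```text
t: 37.4
eef_pos: [518.6, -185.4, 67.9]
tcp_rot: [-3.141, -0.006, -0.759]
ft_force: [5.2, -13.4, -3.3]
opening: 0.14
grip_force: 31.8
37.4 pos [ 518.59 -185.43   67.86] yaw -43.47608650433486 q [-0.46  0.58  1.89 -0.    0.67  1.87] F [  5.16 -13.41  -3.29] M [-2.45 -0.77  0.8 ] tau [  5.66 -58.64 -11.01   2.35   2.64   0.8 ] 31.81481617502868 0.13988198897469395
```

The moment jumped to 0.8 N m and the wing wedged the pads open, so the screw is seated at a wing yaw of about −39°, 47° from the start. Backing off a quarter turn, to tool yaw +51°.

```bash
python3 -m inch '[[[0,0,0],-0.6,1],[[0,0,0],-0.9,1],[[0,0,0],-0.9,1],[[0,0,0],-0.9,1],[[0,0,0],-0.9,1],[[0,0,0],-0.9,1],[[0,0,0],-0.9,1],[[0,0,0],-0.9,1],[[0,0,0],-0.6,1],[[0,0,0],0,1]]'; python3 st.py
```

```text
t: 38.65
eef_pos: [519.0, -183.8, 67.8]
tcp_rot: [3.14, -0.005, -0.106]
ft_force: [10.9, -0.4, -2.6]
opening: 0.124
grip_force: 29.9
38.65 pos [ 518.97 -183.82   67.82] yaw -6.060724043504968 q [-0.46  0.58  1.89  0.    0.67  1.22] F [10.92 -0.44 -2.62] M [-0.11 -1.74  0.1 ] tau [ -1.4  -58.46 -11.45  -0.49   2.38  -0.28] 29.939332902431488 0.12404176892265723
```

```bash
python3 -m inch '[[[0,0,0],-0.9,1],[[0,0,0],-0.9,1],[[0,0,0],-0.9,1],[[0,0,0],-0.9,1],[[0,0,0],-0.9,1],[[0,0,0],-0.9,1],[[0,0,0],-0.9,1],[[0,0,0],-0.9,1],[[0,0,0],-0.9,1],[[0,0,0],0,1]]'; python3 -m inch '[[[0,0,0],-0.9,1],[[0,0,0],-0.9,1],[[0,0,0],-0.9,1],[[0,0,0],-0.4,1],[[0,0,0],0,1],[[0,0,0],0,1],[[0,0,0],0,1],[[0,0,0],0,1],[[0,0,0],0,1],[[0,0,0],0,1]]';python3 st.py
```

```text
t: 39.9
eef_pos: [518.4, -181.8, 67.8]
tcp_rot: [3.141, -0.003, 0.601]
ft_force: [10.4, 14.1, 1.6]
opening: 0.124
grip_force: 29.9
t: 41.15
eef_pos: [517.8, -181.2, 67.8]
tcp_rot: [3.141, -0.003, 0.871]
ft_force: [8.1, 16.6, 4.1]
opening: 0.126
grip_force: 29.9
41.15 pos [ 517.82 -181.17   67.78] yaw 49.88718646280131 q [-0.46  0.58  1.89  0.    0.67  0.24] F [ 8.1  16.59  4.11] M [ 3.07 -1.61  0.07] tau [-10.34 -55.29 -15.39  -3.01   0.08   0.05] 29.94290381669998 0.12623088899700025
```

```bash
python3 - <<'E'
from h import *
p=eyes.read_camera('side'); q=eyes.read_camera('wrist')
a=cv2.resize(p['pixels'][110:230,210:330],(480,480),interpolation=cv2.INTER_CUBIC); b=cv2.resize(q['pixels'],(320,240))
im=np.zeros((480,800,3),np.uint8); im[:,:480]=a; im[:240,480:]=b
cv2.imwrite('pics/final.png',im[:,:,::-1])
s=env.state();print(s['qvel'],s['t'])
E
```

```text
[-0.00122052  0.00213257  0.00057088 -0.00077941 -0.00056533 -0.00015821] 41.25
```

View pics/final.png

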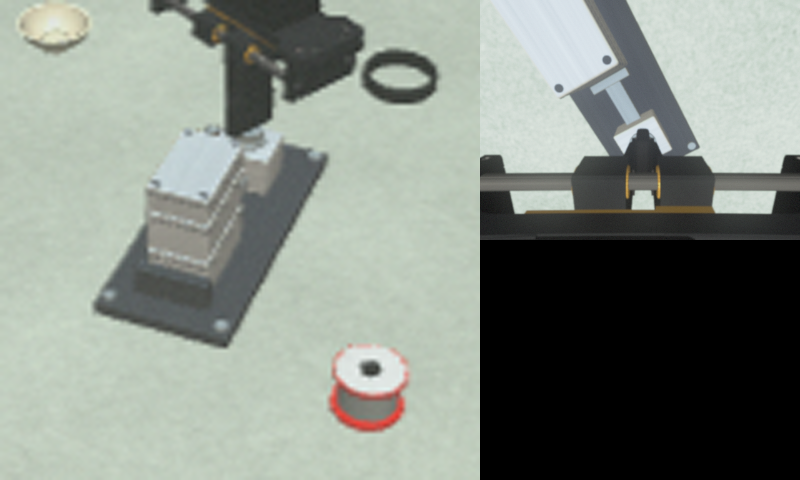

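The picture shows the stack (crop 195, 200) flush and standing, and the fingers closed on the wing (crop 250, 110). Ring, dish and near spool are in place. I hand it in.

```bash
python3 -c "
from cell import env
print(env.job_done())"
```

```text
the job is handed in; nothing more can be done
None
```

I handed the job in at 41 s of the 72 s, with no verdict returned: the thick and thin cases are stacked on the base case to within about 1 mm, and the thumbscrew was seated, then backed off about 90° with its wing still gripped at 30 N.

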